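Lay the standing pack flat and fold the carton's end flaps over the order

TASK

One pack of the order in the flapped carton still stands on its end and sticks out of the top: gently push its top over so that it tips into the free lane beside the other two packs and lies flat. Then push the carton's two short end flaps in and down flat over the order, and leave the two long flaps open, because the packing slip goes in under them. Do it all by pushing with the fingertips or the outside of the fingers, without picking anything up, and leave the other things alone.

Things in the scene. Friction and masses are not known exactly. Their poses are not given: they have to be found in the camera images.
- flap_carton: The brown cardboard carton with four hinged flaps (the one with white packs in it), fast to the bench. Origin at the centre of its underside; x across it (away from the robot at yaw 0), y along it (to the robot's left), z up. Outside 184 (x) x 255 (y) mm, inside 178 x 248, walls 3.6 thick and 95 high, floor 3.6 thick.
- flap_carton_left (a joint): Left short end flap, hinged on the carton's +y wall at y = 127, z = 96 mm of the carton, 176 mm wide (x), 92 mm from hinge to free edge, 3.6 thick. 0 = folded in flat over the contents (top at z = 99 mm), 1.57 = upright, more = leaning outward (limit 3.2); at the start it leans 20 to 40 degrees outward. The crease is stiff: the flap stays where it is left and takes under 1 N at its edge to move.
- flap_carton_right (a joint): Right short end flap, the mirror image of the left one, hinged on the carton's -y wall at y = -127, z = 96 mm. 0 = folded in flat, 1.57 = upright, more = leaning outward, 15 to 40 degrees at the start. Stays where it is left.
- flap_carton_front (a joint): Front long flap on the robot's side, hinged on the carton's -x wall at x = -92, z = 100 mm, 253 mm long, 92 mm from hinge to edge. 0 = folded in flat, 1.57 = upright, more = leaning outward. To be left open.
- flap_carton_back (a joint): Back long flap, the mirror image of the front one, hinged on the carton's +x wall. To be left open. It leans outward, and its edge is at most 170 mm above the bench.
- upright_pack_center (a point): Centre of the white pack with red edges that stands on its end in the carton: 155 mm tall (this point's own y axis is the long one, pointing up at the start), 60 mm along the carton's y (its x axis), 45 mm along the carton's x (its z axis), 0.1 to 0.2 kg. It stands near the carton's +y end in the lane at x = -89 to -33 mm; the lane is free to the -y end, the way it is to tip.
- green_pack: White pack with green edges lying flat in the middle of the carton, 60 x 155 x 45 mm high, long side along the carton's y. Origin at the centre of its underside.
- blue_pack: White pack with blue edges lying flat beside the green one, at the back (+x) of the carton, same size. Origin at the centre of its underside.
- spare_pack_center (a point): Centre of another white pack with red edges that stands on its end on the bench, left of the carton, 155 mm tall, 45 x 60 mm. Not part of the job.
- stamp: Wooden rubber stamp standing on the bench left of the carton, 26 x 62 x 76 mm high. Origin at the centre of its underside. Not part of the job.
- red_tape: Roll of red packing tape lying flat on the bench right of the carton, 100 mm across, 37 high. Origin at the centre of its underside. Not part of the job.

How it is judged:
By the outcome, as a careful person would: the job done as asked, in the order asked, and still so for the second after the job is handed in, with the robot touching nothing.
It also fails if it takes over 48 s, if anything falls off the work surface, if the arm or the gripper's body presses on something with over 40 N, if the wrist force passes 120 N, or if a joint passes its speed limit or range.

ROBOT

A 6-joint arm with a two-finger parallel gripper is mounted at the origin on a cart in front of the work surface, level with it; the furniture and walls round the work are solid. World frame = base frame: x ahead of the robot, y to its left, z up, the work surface at z = 0. Lengths are in m, angles in rad, forces in N, time in s.
With the tool pointing down it reaches from about 0.2 to 0.875 m from the base axis. Payload 3.4 kg.
Tool frame: the origin (TCP) lies where the fingers leave the gripper's body, on its centre line; the fingertips stand 97 mm ahead of it and the grasp point (between the pads) lies 78 mm ahead of it (arm.tcp_to_grasp is the distance from the TCP to the grasp point, in m); z points along the fingers, y is the line along which they close (so a half turn about z gives the same grasp; the last joint's range is limited). The gripper opens to 94 mm and grips with 3 to 60 N. Pads are 16 mm wide; open, the fingers measure 119 mm over their backs; the gripper's body (75 mm by 177 mm) begins 78 mm behind the grasp point.
Start: joints at [-1.334, 0.276, 1.505, -0, 1.361, -0.121], TCP at [0.201, -0.539, 0.303] pointing down, gripper open.
Joint ranges: [-2.89, 2.89], [-0.75, 2.08], [0.22, 2.7], [-1.18, 4.32], [0.11, 2.71], [-2.7, 2.7]. Speed limits (rad/s): [2.57, 2.57, 3.14, 3.14, 3.14, 3.14].

INTERFACE

Orientations are given as a unit quaternion [x, y, z, w].
In Python, from workcell import telemetry, vision, arm gives the robot as it stands.
- The arm moves only by the tool move_arm, never from a script. Its argument "motion" is one flat list of numbers, 7 for each row, row after row: the turn, a rotation vector about the world's x, y, z in degrees, then the shift along the world's x, y, z in m, then the finger opening in m, from 0 to 0.094. In form: [wx, wy, wz, tx, ty, tz, jaw, wx, wy, wz, tx, ty, tz, jaw, ...]. A call has 1 to 20 rows; each row shifts and turns the commanded pose from where the row before left it; what a row does not reach is not made up. A row lasts 1/10 s, in which the tool goes at most 50 mm and 8.59 degrees, less where a joint would pass 70% of its speed; a pose out of reach is approached as far as the arm can. A call is refused whole if a number of a shift passes 0.05 or a number of a turn 8.59, either way. A call with a gripper value outside its range is refused whole. The fingers move at their own pace and stop on an object; "grip_force" is the grip in N (left out, the last holds). Time passes only in rows, so rows that do not move let the fingers close. It gives the time, the measured TCP pose, the force, the opening and the grip force at its end, in the units of the state.
- telemetry.observe(): the state, without advancing time (a new reading comes with each control period).
- vision.grab_frame(name): name is "side" or "top"; returns the picture (420x560x3 uint8, red, green, blue); there is no depth.
- vision.calibration(name): a dict with "fx", "fy", "cx", "cy" (pixels), "D" ([k1, k2, p1, p2, k3] as OpenCV has them; the pictures are not rectified), "xyz" and "orientation" of the camera in the world. Camera axes: x right, y down, z forward; pixel columns grow to the right and rows downward; lengths in m; the calibration is good to about 2 mm. A picture is of the moment at which its call begins. calibration takes no time and is no camera call.
- arm.job_done(): hands the job in; it is judged then, once.
Trained networks look in the newest picture that a camera, given by its name, has taken for a name from the list of things; names that differ only in an ending like _2 or _b are one class to them, and where a whole thing is asked for, a point or a joint stands for the part that bears it (a point fixed in the world has none). Each returns a list of dicts, best first, with "conf" (0 to 1); they miss things now and then, are a little off and sometimes report something else, mostly with a low value. They report only what shows in the picture. A call takes as long as a camera call.
- vision.masks_of(target, camera): "mask" (420x560 bool, what is visible of it) and "extent" ([centre column, centre row, width, height] in pixels, round what is visible of it).
The state is a dict: "time": time; "qpos": joint angles; "qd": joint speeds; "tau": joint torques, N m; "tcp_pos": TCP position; "tool_rot": TCP orientation; "ft_force": force on the tool from outside, world axes, zero at the start; "moment": the same for the moment, N m; "width": opening from 0.0 (shut) to 1.0 (fully open); "finger_force": force on a finger pad.
Only numpy, scipy, OpenCV 4.12 (cv2) and the standard library are available. Lean on these libraries where they do the work, as an engineer would, in place of code of your own. Each camera call takes 0.05 s, during which the arm holds its last target. There are 200 camera calls.

## Working session

There is one attempt and no reset: what is moved stays moved. The work goes in short steps, Python scripts to look and compute and a tool call to move; the robot and the scene stay as the last step left them, time stands still between calls to the robot, and variables do not carry over. Pictures are saved under pics/ and viewed, at most 10 in all, crops included, and the job is handed in when it is done.

Besides the shell and the picture viewer there is one more tool, called by a JSON object that holds its "fn" and its "kwargs". move_arm: Moves the arm, as the interface text tells. Its arguments: {"type":"object","properties":{"motion":{"type":"array","items":{"type":"number"}},"grip_force":{"type":"number"}},"required":["motion"]}

```bash
mkdir -p pics
python3 - <<'E'
from workcell import telemetry, vision, arm
import cv2,numpy as np
s=telemetry.observe(); print(s['time'],s['tcp_pos'],s['tool_rot'],s['width'])
ims=[]
for n in('side','top'):
    im=vision.grab_frame(n); cv2.imwrite(f'pics/{n}0.png',im[:,:,::-1])
    c=vision.calibration(n); print(n,c)
E
```

```text
0.0 [ 0.20127139 -0.53823216  0.30183733] [ 9.84039558e-01  1.77947813e-01 -5.78372830e-05 -8.49428258e-04] 1.0001325649346446
side {'fx': 488.6931787092529, 'fy': 488.6931787092529, 'cx': 281.98755733673556, 'cy': 216.05341986303986, 'D': array([-0.10925613,  0.        ,  0.        ,  0.        ,  0.        ]), 'xyz': array([-0.2092296 ,  0.49950479,  1.17029526]), 'orientation': array([-0.40228132,  0.84288395, -0.32322572,  0.1524517 ])}
top {'fx': 395.32432263212627, 'fy': 395.32432263212627, 'cx': 277.759325070329, 'cy': 216.84833686331987, 'D': array([-0.0019332,  0.       ,  0.       ,  0.       ,  0.       ]), 'xyz': array([ 0.38926798, -0.11030833,  1.41804569]), 'orientation': array([-0.70146818,  0.71083124, -0.03909589,  0.03365806])}
```

View pics/side0.png

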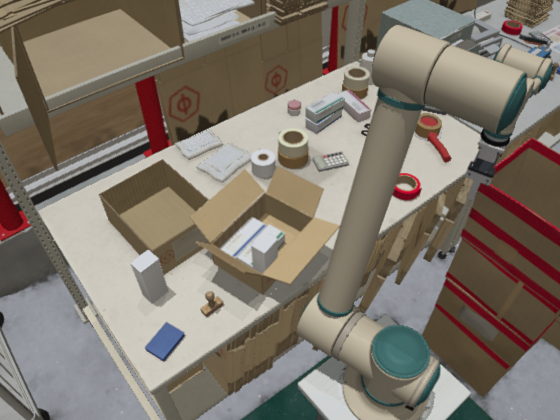

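View pics/top0.png

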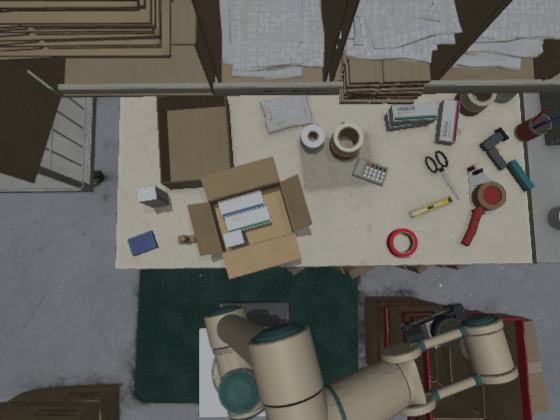

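The side view shows the carton at about (265,240). In the top view it is at about (252,217), with the upright pack at (234,240) and the spare pack at (152,195). I'll zoom in for the corners.

```bash
cat > h.py <<'E'
import numpy as np,cv2
from scipy.spatial.transform import Rotation as R
from workcell import telemetry, vision, arm
def proj(n,P):
    c=vision.calibration(n); Rw=R.from_quat(c['orientation']).as_matrix()
    p=(np.asarray(P,float).reshape(-1,3)-c['xyz'])@Rw
    K=np.array([[c['fx'],0,c['cx']],[0,c['fy'],c['cy']],[0,0,1]])
    return cv2.projectPoints(p.reshape(-1,1,3),np.zeros(3),np.zeros(3),K,c['D'])[0].reshape(-1,2)
def ray(n,uv,z):
    c=vision.calibration(n); K=np.array([[c['fx'],0,c['cx']],[0,c['fy'],c['cy']],[0,0,1]])
    q=cv2.undistortPoints(np.array(uv,float).reshape(-1,1,2),K,c['D']).reshape(-1,2)
    d=np.c_[q,np.ones(len(q))]@R.from_quat(c['orientation']).as_matrix().T
    return c['xyz']+d*((z-c['xyz'][2])/d[:,2])[:,None]
def crop(im,x0,y0,w,h,k): return cv2.resize(im[y0:y0+h,x0:x0+w],None,fx=k,fy=k,interpolation=cv2.INTER_CUBIC)
E
python3 - <<'E'
from h import *
t=cv2.imread('pics/top0.png'); s=cv2.imread('pics/side0.png')
a=crop(t,182,148,134,134,4.4); b=crop(s,185,165,160,134,4.4)[:, :]
a=cv2.resize(a,(400,400)); b=cv2.resize(b,(400,335))
# top: 400/134 ; side: 2.5
o=np.zeros((600,800,3),np.uint8)
a=crop(t,182,148,134,134,3); b=crop(s,188,165,152,134,2.6)
o[:402,:402]=a;o[:b.shape[0],404:404+b.shape[1]]=b
cv2.imwrite('pics/c1.png',o[:405])
cv2.imwrite('pics/c2.png',crop(t,182,148,134,134,4.4))
E
```

```text
(no output)
```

View pics/c2.png

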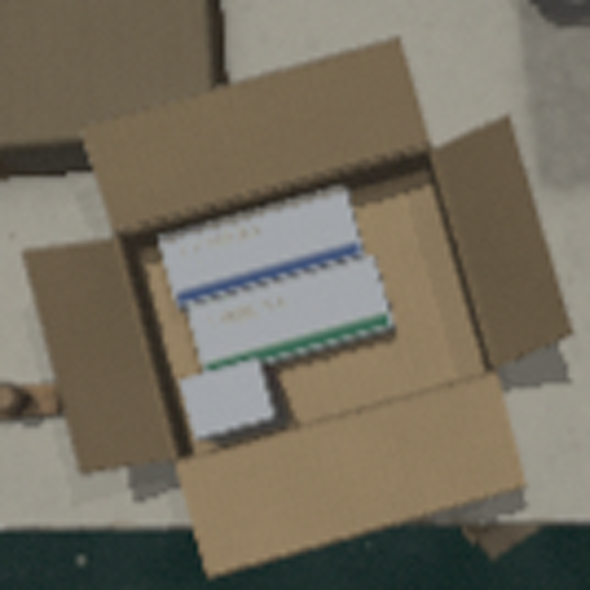

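Full-frame pixels are crop/4.4 + (182,148). The rim corners in the crop are at (118,232), (430,150), (493,370) and (182,460), and the upright pack's top is at (182..275, 360..438). I'll fit the carton pose and the flap angles.

Run:
```python
from h import *
from scipy.optimize import least_squares
f=lambda a:np.array(a,float)/4.4+[182,148]
uv=f([(118,232),(430,150),(493,370),(182,460),(22,253),(82,472),(508,117),(570,332),(523,485),(210,577),(82,128),(400,38)])
def pts(p):
    x,y,w,l,r,fr,b=p
    L=lambda a:(127-92*np.cos(a),96+92*np.sin(a))
    F=lambda a:(92-92*np.cos(a),100+92*np.sin(a))
    P=[(92,127,97),(92,-127,97),(-92,-127,97),(-92,127,97)]
    y1,z=L(l);P+=[(88,y1,z),(-88,y1,z)]
    y1,z=L(r);P+=[(88,-y1,z),(-88,-y1,z)]
    x1,z=F(fr);P+=[(-x1,-126,z),(-x1,126,z)]
    x1,z=F(b);P+=[(x1,126,z),(x1,-126,z)]
    return R.from_euler('z',w).apply(np.array(P)/1000.)+[x,y,0]
fun=lambda p:(proj('top',pts(p))-uv).ravel()
p0=ray('top',[uv[:4].mean(0)],.097)[0]
q=least_squares(fun,[p0[0],p0[1],.25,2.1,2.1,2.3,2.3],loss='soft_l1').x
print(q[:2],np.degrees(q[2:]));print(fun(q).reshape(-1,2).round(1).tolist())
T=R.from_euler('z',-q[2])
pk=ray('top',f([(182,378),(265,360),(275,415),(198,438)]),.1586)
print('pack top carton mm',(T.apply(pk-[q[0],q[1],0])*1000).round(0).tolist(), pk.mean(0))
print('world pts',pts(q).round(3).tolist())
np.save('q.npy',q)
s=cv2.imread('pics/side0.png')
s=crop(s,185,165,160,134,4)
for u in (proj('side',pts(q))-[185,165])*4: cv2.circle(s,tuple(int(v) for v in u),3,(0,0,255),-1)
P=R.from_euler('z',q[2]).apply(np.array([[x,y,158.6] for x in(-86,-41) for y in(35,95)])/1000)+[q[0],q[1],0]
for u in (proj('side',pk)-[185,165])*4: cv2.circle(s,tuple(int(v) for v in u),3,(255,0,0),-1)
cv2.imwrite('pics/c3.png',s)
```

```text
[ 0.52734492 -0.03229431] [ 14.98497491 128.44926876 125.81433225 196.88160221 140.22929969]
[[-1.2, -0.0], [0.4, -1.5], [1.1, 0.7], [-1.7, 0.9], [-0.2, -2.0], [0.1, 1.7], [-0.5, -1.7], [0.7, 2.1], [0.8, 0.1], [-0.0, -0.4], [-1.5, -0.1], [1.3, -0.2]]
pack top carton mm [[-36.0, 98.0, 159.0], [-40.0, 37.0, 159.0], [-80.0, 40.0, 159.0], [-81.0, 98.0, 159.0]] [0.45218739 0.01842275 0.1586    ]
world pts [[0.583, 0.114, 0.097], [0.649, -0.131, 0.097], [0.471, -0.179, 0.097], [0.406, 0.067, 0.097], [0.565, 0.168, 0.168], [0.395, 0.123, 0.168], [0.659, -0.184, 0.171], [0.489, -0.23, 0.171], [0.386, -0.201, 0.073], [0.321, 0.043, 0.073], [0.652, 0.131, 0.159], [0.717, -0.112, 0.159]]
```

View pics/c3.png

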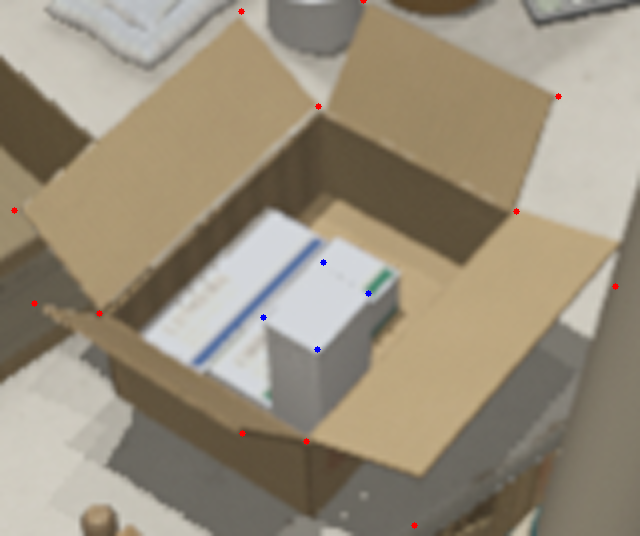

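Carton pose: (0.527, -0.032) with yaw 15°. In carton coordinates the pack top is at (-59, 68) and z = 0.159, which matches the given sizes. The left and right flaps lean outward about 38° and 36°. The side view settles the front flap at about 163°. I'll move above the gap between the pack and the left flap, turning the tool so its y axis lies along the carton's x.

{"fn": "move_arm", "kwargs": {"motion": [0, 0, 4.2, 0.012, 0.0304, 0, 0.02, 0, 0, 4.2, 0.012, 0.0304, 0, 0.02, 0, 0, 4.2, 0.012, 0.0304, 0, 0.02, 0, 0, 4.2, 0.012, 0.0304, 0, 0.02, 0, 0, 4.2, 0.012, 0.0304, 0, 0.02, 0, 0, 4.2, 0.012, 0.0304, 0, 0.02, 0, 0, 4.2, 0.012, 0.0304, 0, 0.02, 0, 0, 4.2, 0.012, 0.0304, 0, 0.02, 0, 0, 4.2, 0.012, 0.0304, 0, 0.02, 0, 0, 4.2, 0.012, 0.0304, 0, 0.02, 0, 0, 4.2, 0.012, 0.0304, 0, 0.02, 0, 0, 4.2, 0.012, 0.0304, 0, 0.02, 0, 0, 4.2, 0.012, 0.0304, 0, 0.02, 0, 0, 4.2, 0.012, 0.0304, 0, 0.02, 0, 0, 4.2, 0.012, 0.0304, 0, 0.02, 0, 0, 4.2, 0.012, 0.0304, 0, 0.02, 0, 0, 4.2, 0.012, 0.0304, 0, 0.02, 0, 0, 4.2, 0.012, 0.0304, 0, 0.02, 0, 0, 4.2, 0.012, 0.0304, 0, 0.02, 0, 0, 4.2, 0.012, 0.0304, 0, 0.02]}}

```text
time: 2.1
tcp_pos: [0.4414, 0.0708, 0.3024]
tool_rot: [0.611, 0.792, -0.0, -0.0]
ft_force: [-0.2, -0.6, -0.4]
width: 0.213
finger_force: 0.0
```

{"fn": "move_arm", "kwargs": {"motion": [0, 0, 0, 0, 0, -0.0175, 0.02, 0, 0, 0, 0, 0, -0.0175, 0.02, 0, 0, 0, 0, 0, -0.0175, 0.02, 0, 0, 0, 0, 0, -0.0175, 0.02, 0, 0, 0, 0.0014, -0.0053, 0, 0.02, 0, 0, 0, 0.0014, -0.0053, 0, 0.02, 0, 0, 0, 0.0014, -0.0053, 0, 0.02, 0, 0, 0, 0.0014, -0.0053, 0, 0.02, 0, 0, 0, 0.0014, -0.0053, 0, 0.02, 0, 0, 0, 0.0014, -0.0053, 0, 0.02, 0, 0, 0, 0.0014, -0.0053, 0, 0.02, 0, 0, 0, 0.0014, -0.0053, 0, 0.02, 0, 0, 0, 0.0014, -0.0053, 0, 0.02, 0, 0, 0, 0.0014, -0.0053, 0, 0.02]}}

```text
time: 3.5
tcp_pos: [0.4555, 0.0159, 0.2327]
tool_rot: [0.612, 0.791, -0.0, 0.0]
ft_force: [-0.4, 0.4, 0.3]
width: 0.211
finger_force: 0.0
```

Run:
```python
from h import *
a=vision.grab_frame('side')[:,:,::-1]; b=vision.grab_frame('top')[:,:,::-1]
s=telemetry.observe();print(s['tcp_pos'],s['ft_force'])
cv2.imwrite('pics/d1.png',np.hstack([crop(a,185,165,160,134,2.5),crop(b,182,148,134,134,2.5)]))
```

```text
[0.45564429 0.01573563 0.23265463] [0.14509192 1.05560842 0.22856939]
```

View pics/d1.png

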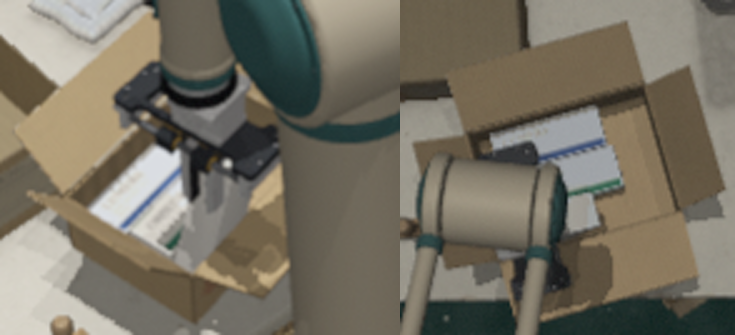

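The pack is tilting as intended: in the side view it leans from (190,265) up toward (230,190). I'll keep pushing slowly.

{"fn": "move_arm", "kwargs": {"motion": [0, 0, 0, 0.001, -0.0039, 0, 0.02, 0, 0, 0, 0.001, -0.0039, 0, 0.02, 0, 0, 0, 0.001, -0.0039, 0, 0.02, 0, 0, 0, 0.001, -0.0039, 0, 0.02, 0, 0, 0, 0.001, -0.0039, 0, 0.02, 0, 0, 0, 0.001, -0.0039, 0, 0.02, 0, 0, 0, 0.001, -0.0039, 0, 0.02, 0, 0, 0, 0.001, -0.0039, 0, 0.02, 0, 0, 0, 0.001, -0.0039, 0, 0.02, 0, 0, 0, 0.001, -0.0039, 0, 0.02, 0, 0, 0, 0, 0, 0, 0.02, 0, 0, 0, 0, 0, 0, 0.02, 0, 0, 0, 0, 0, 0, 0.02, 0, 0, 0, 0, 0, 0, 0.02]}}

```text
time: 5.0
tcp_pos: [0.4653, -0.0225, 0.2327]
tool_rot: [0.612, 0.791, 0.0, -0.0]
ft_force: [0.1, 0.1, 0.2]
width: 0.212
finger_force: 0.0
```

Run:
```python
from h import *
a=vision.grab_frame('side')[:,:,::-1]; b=vision.grab_frame('top')[:,:,::-1]
s=telemetry.observe();print(s['tcp_pos'],s['ft_force'])
cv2.imwrite('pics/d2.png',np.hstack([crop(a,185,165,160,134,2.5),crop(b,182,148,134,134,2.5)]))
```

```text
[ 0.46531906 -0.02246356  0.2327038 ] [0.01672067 0.84887474 0.69903318]
```

View pics/d2.png

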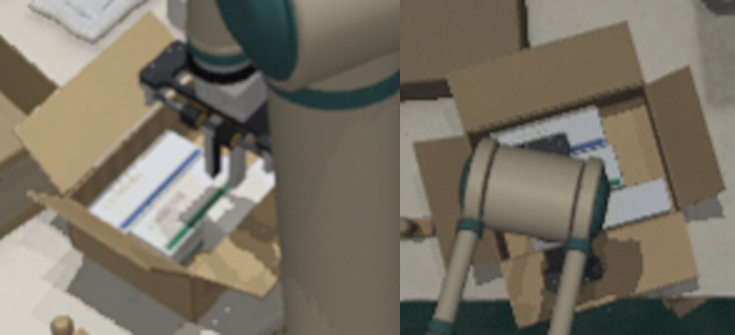

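The pack has gone over into the lane. I'll lift and move outside the left flap, checking the pack on the way.

{"fn": "move_arm", "kwargs": {"motion": [0, 0, 0, 0, 0, 0.0175, 0.02, 0, 0, 0, 0, 0, 0.0175, 0.02, 0, 0, 0, 0, 0, 0.0175, 0.02, 0, 0, 0, 0, 0, 0.0175, 0.02, 0, 0, 0, 0.001, 0.033, 0, 0.02, 0, 0, 0, 0.001, 0.033, 0, 0.02, 0, 0, 0, 0.001, 0.033, 0, 0.02, 0, 0, 0, 0.001, 0.033, 0, 0.02, 0, 0, 0, 0.001, 0.033, 0, 0.02, 0, 0, 0, 0.001, 0.033, 0, 0.02, 0, 0, 0, 0, 0, 0, 0.02]}}

```text
time: 6.2
tcp_pos: [0.4713, 0.1786, 0.3026]
tool_rot: [0.611, 0.792, 0.001, -0.001]
ft_force: [0.2, -0.8, 0.1]
width: 0.213
finger_force: 0.0
```

Run:
```python
from h import *
a=vision.grab_frame('side')[:,:,::-1]; b=vision.grab_frame('top')[:,:,::-1]
s=telemetry.observe();print(s['tcp_pos'],s['ft_force'])
cv2.imwrite('pics/d3.png',np.hstack([crop(a,185,165,160,134,2.5),crop(b,182,148,134,134,2.5)]))
```

```text
[0.47113124 0.17574439 0.30251033] [ 0.37189881 -0.19764253  0.15698811]
```

View pics/d3.png

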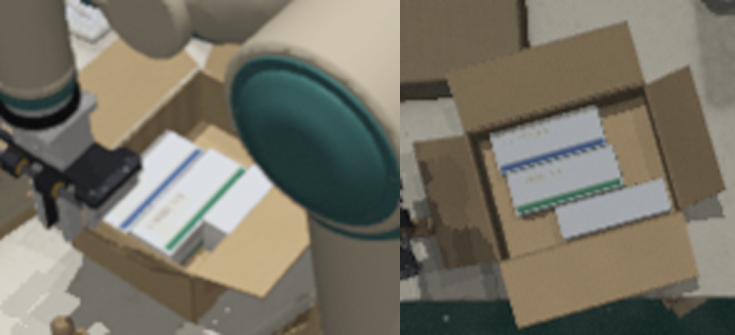

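The pack lies flat in its lane, at about (610,208) in the right-hand view. Next is the left flap.

{"fn": "move_arm", "kwargs": {"motion": [0, 0, 0, 0, 0, -0.02, 0.02, 0, 0, 0, 0, 0, -0.02, 0.02, 0, 0, 0, 0, 0, -0.02, 0.02, 0, 0, 0, 0, 0, -0.02, 0.02, 0, 0, 0, 0.0028, -0.0106, 0, 0.02, 0, 0, 0, 0.0028, -0.0106, 0, 0.02, 0, 0, 0, 0.0028, -0.0106, 0, 0.02, 0, 0, 0, 0.0028, -0.0106, 0, 0.02, 0, 0, 0, 0.0028, -0.0106, 0, 0.02, 0, 0, 0, 0.0028, -0.0106, 0, 0.02, 0, 0, 0, 0.0028, -0.0106, 0, 0.02]}}

```text
time: 7.4
tcp_pos: [0.4912, 0.1004, 0.223]
tool_rot: [0.612, 0.791, 0.0, -0.0]
ft_force: [-1.2, 5.1, 3.5]
width: 0.21
finger_force: 2.7
```

{"fn": "move_arm", "kwargs": {"motion": [0, 0, 0, 0.0028, -0.0106, 0, 0.02, 0, 0, 0, 0.0028, -0.0106, 0, 0.02, 0, 0, 0, 0.0028, -0.0106, 0, 0.02, 0, 0, 0, 0.0031, -0.0116, -0.0015, 0.02, 0, 0, 0, 0.0031, -0.0116, -0.0015, 0.02, 0, 0, 0, 0.0031, -0.0116, -0.0015, 0.02, 0, 0, 0, 0.0031, -0.0116, -0.0015, 0.02, 0, 0, 0, 0, 0, -0.005, 0.02, 0, 0, 0, 0, 0, -0.005, 0.02, 0, 0, 0, 0, 0, -0.005, 0.02, 0, 0, 0, 0, 0, -0.004, 0.02]}}

```text
time: 8.5
tcp_pos: [0.5115, 0.0233, 0.1971]
tool_rot: [0.612, 0.791, -0.0, -0.0]
ft_force: [-0.2, -0.9, 3.6]
width: 0.211
finger_force: 2.4
```

{"fn": "move_arm", "kwargs": {"motion": [0, 0, 0, 0, 0, -0.001, 0.02, 0, 0, 0, 0, 0, -0.001, 0.02, 0, 0, 0, 0, 0, -0.0005, 0.02, 0, 0, 0, 0, 0, 0, 0.02]}}

```text
time: 8.9
tcp_pos: [0.5115, 0.0233, 0.1968]
tool_rot: [0.612, 0.791, -0.0, 0.0]
ft_force: [-3.8, -0.8, 11.4]
width: 0.216
finger_force: 5.9
```

{"fn": "move_arm", "kwargs": {"motion": [0, 0, 0, 0, 0, 0.005, 0.02, 0, 0, 0, 0, 0, 0.025, 0.02, 0, 0, 0, 0, 0, 0.025, 0.02, 0, 0, 0, 0, 0, 0.025, 0.02, 0, 0, 0, 0, 0, 0.025, 0.02, 0, 0, 0, 0.009, -0.033, 0, 0.02, 0, 0, 0, 0.009, -0.033, 0, 0.02, 0, 0, 0, 0.009, -0.033, 0, 0.02, 0, 0, 0, 0.009, -0.033, 0, 0.02, 0, 0, 0, 0.009, -0.033, 0, 0.02, 0, 0, 0, 0.009, -0.033, 0, 0.02, 0, 0, 0, 0.009, -0.033, 0, 0.02, 0, 0, 0, 0.009, -0.033, 0, 0.02, 0, 0, 0, 0, 0, 0, 0.02, 0, 0, 0, 0, 0, 0, 0.02]}}

```text
time: 10.4
tcp_pos: [0.5837, -0.2411, 0.2993]
tool_rot: [0.613, 0.79, 0.0, -0.001]
ft_force: [-0.2, 0.5, -0.2]
width: 0.214
finger_force: 0.0
```

Run:
```python
from h import *
a=vision.grab_frame('side')[:,:,::-1]; b=vision.grab_frame('top')[:,:,::-1]
s=telemetry.observe();print(s['tcp_pos'],s['ft_force'])
cv2.imwrite('pics/d4.png',np.hstack([crop(a,185,165,160,134,2.5),crop(b,182,148,134,134,2.5)]))
```

```text
[ 0.58349145 -0.23984135  0.29984884] [-0.63649814  0.27003374 -0.12825706]
```

View pics/d4.png

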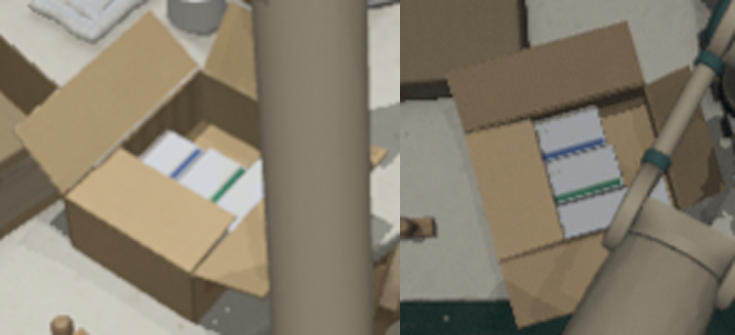

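The left flap is flat, with its free edge from (122,150) to (233,215) in the side crop. I'll mirror the motion for the right flap.

{"fn": "move_arm", "kwargs": {"motion": [0, 0, 0, 0, 0, -0.0195, 0.02, 0, 0, 0, 0, 0, -0.0195, 0.02, 0, 0, 0, 0, 0, -0.0195, 0.02, 0, 0, 0, 0, 0, -0.0195, 0.02, 0, 0, 0, -0.0028, 0.0106, 0, 0.02, 0, 0, 0, -0.0028, 0.0106, 0, 0.02, 0, 0, 0, -0.0028, 0.0106, 0, 0.02, 0, 0, 0, -0.0028, 0.0106, 0, 0.02, 0, 0, 0, -0.0028, 0.0106, 0, 0.02, 0, 0, 0, -0.0028, 0.0106, 0, 0.02, 0, 0, 0, -0.0028, 0.0106, 0, 0.02]}}

```text
time: 11.6
tcp_pos: [0.5639, -0.1658, 0.2225]
tool_rot: [0.612, 0.791, 0.0, 0.0]
ft_force: [1.3, -3.2, 2.8]
width: 0.209
finger_force: 2.5
```

{"fn": "move_arm", "kwargs": {"motion": [0, 0, 0, -0.0028, 0.0106, 0, 0.02, 0, 0, 0, -0.0028, 0.0106, 0, 0.02, 0, 0, 0, -0.0028, 0.0106, 0, 0.02, 0, 0, 0, -0.0031, 0.0116, -0.0015, 0.02, 0, 0, 0, -0.0031, 0.0116, -0.0015, 0.02, 0, 0, 0, -0.0031, 0.0116, -0.0015, 0.02, 0, 0, 0, -0.0031, 0.0116, -0.0015, 0.02, 0, 0, 0, 0, 0, -0.005, 0.02, 0, 0, 0, 0, 0, -0.005, 0.02, 0, 0, 0, 0, 0, -0.004, 0.02, 0, 0, 0, 0, 0, -0.003, 0.02]}}

```text
time: 12.7
tcp_pos: [0.5433, -0.0888, 0.1985]
tool_rot: [0.612, 0.791, -0.0, -0.0]
ft_force: [-0.4, 1.1, 0.6]
width: 0.21
finger_force: 0.2
```

{"fn": "move_arm", "kwargs": {"motion": [0, 0, 0, 0, 0, -0.001, 0.02, 0, 0, 0, 0, 0, -0.001, 0.02, 0, 0, 0, 0, 0, -0.0008, 0.02, 0, 0, 0, 0, 0, 0, 0.02]}}

```text
time: 13.1
tcp_pos: [0.5433, -0.089, 0.1971]
tool_rot: [0.612, 0.791, -0.0, 0.0]
ft_force: [-1.6, -0.4, 4.5]
width: 0.212
finger_force: 2.1
```

{"fn": "move_arm", "kwargs": {"motion": [0, 0, 0, 0, 0, -0.001, 0.02, 0, 0, 0, 0, 0, -0.0005, 0.02, 0, 0, 0, 0, 0, 0, 0.02]}}

```text
time: 13.4
tcp_pos: [0.5433, -0.0889, 0.1968]
tool_rot: [0.612, 0.791, -0.0, 0.001]
ft_force: [-3.8, -0.5, 11.9]
width: 0.209
finger_force: 5.7
```

{"fn": "move_arm", "kwargs": {"motion": [0, 0, 0, 0, 0, 0.005, 0.02, 0, 0, 0, 0, 0, 0.025, 0.02, 0, 0, 0, 0, 0, 0.025, 0.02, 0, 0, 0, 0, 0, 0.025, 0.02, 0, 0, 0, 0, 0, 0.025, 0.02, 0, 0, 0, -0.015, -0.04, 0.005, 0.02, 0, 0, 0, -0.015, -0.04, 0.005, 0.02, 0, 0, 0, -0.015, -0.04, 0, 0.02, 0, 0, 0, -0.015, -0.04, 0, 0.02, 0, 0, 0, -0.015, -0.04, 0, 0.02, 0, 0, 0, -0.015, -0.04, 0, 0.02, 0, 0, 0, -0.015, -0.04, 0, 0.02, 0, 0, 0, -0.015, -0.04, 0, 0.02, 0, 0, 0, -0.015, -0.04, 0, 0.02, 0, 0, 0, -0.015, -0.04, 0, 0.02, 0, 0, 0, 0, 0, 0, 0.02, 0, 0, 0, 0, 0, 0, 0.02]}}

```text
time: 15.1
tcp_pos: [0.3929, -0.4892, 0.3092]
tool_rot: [0.613, 0.79, 0.001, -0.0]
ft_force: [0.2, 0.3, -0.6]
width: 0.212
finger_force: 0.0
```

Run:
```python
from h import *
a=vision.grab_frame('side')[:,:,::-1]; b=vision.grab_frame('top')[:,:,::-1]
s=telemetry.observe();print(s['tcp_pos'],s['ft_force'])
q=np.load('q.npy')
a=crop(a,185,165,160,134,2.5); b=crop(b,182,148,134,134,2.5)
P=R.from_euler('z',q[2]).apply(np.array([[x,y,99] for x in(-88,88) for y in(-35,35)])/1000)+[q[0],q[1],0]
for im,n,o in((a,'side',(185,165)),(b,'top',(182,148))):
    for u in (proj(n,P)-o)*2.5: cv2.circle(im,tuple(int(v) for v in u),2,(0,0,255),-1)
cv2.imwrite('pics/d5.png',np.hstack([a,b]))
```

```text
[ 0.39369851 -0.4876257   0.30971541] [-1.17402624  0.42763095 -0.26286976]
```

View pics/d5.png

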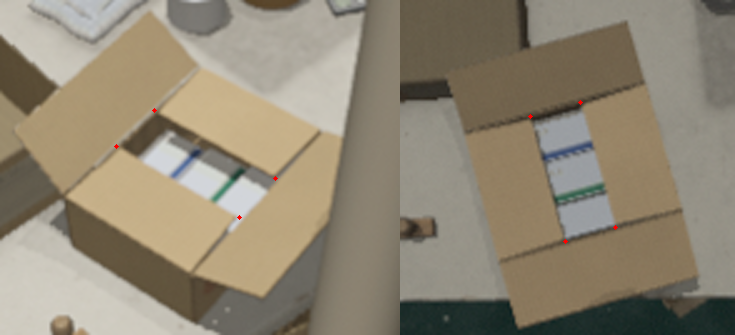

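Both short flaps lie flat, with their edges on the predicted points at z = 99 mm. The long flaps are still open, the pack is flat, and the arm is clear.

```bash
python3 -c "
from workcell import arm
print(arm.job_done())"
```

```text
the job is handed in; nothing more can be done
None
```

The upright pack now lies flat in its lane, both short end flaps are folded down flat over the order, the two long flaps are still open, and the job was handed in after about 15 s of the 48 s allowed.

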